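# Check a batch of castor balls on the spring scale

### The arm

A 6-joint arm with a two-finger parallel gripper is mounted at the origin on the work surface. World frame = base frame: x ahead of the robot, y to its left, z up, the work surface at z = 0. Lengths are in mm, angles in rad, forces in N, time in s.
With the tool pointing down it reaches from about 275 to 750 mm from the base axis. Payload 10.2 kg.
Tool frame: the origin (TCP) lies between the finger pads; the fingertips stand 11 mm ahead of it and the grasp point (between the pads) lies 8 mm behind it; z points along the fingers, y is the line along which they close (so a half turn about z gives the same grasp; the last joint's range is limited). The gripper opens to 85 mm and grips with 20 to 120 N. Pads are 22 mm wide; open, the fingers measure 114 mm over their backs; the gripper's body (76 mm by 85 mm) begins 54 mm behind the grasp point. The pads swing forward as they close: fully open they stand 13 mm farther back than shut.
Start: joints at [0.953, 0.313, 1.498, -0, 1.331, -0.223], TCP at [201.94, 484.615, 242.294] pointing down, gripper open.
Joint ranges: [-2.94, 2.94], [-0.97, 2.17], [0.19, 2.56], [-1.23, 4.37], [0.02, 3.11], [-2.88, 2.88]. Speed limits (rad/s): [2.39, 2.39, 3.01, 3.14, 3.14, 3.14].

### API

Orientations are given as a unit quaternion [w, x, y, z].
In Python, from rig import sense, eyes, finish_job gives the robot as it stands.
- The arm moves only by the shell command python3 -m jog 'ROWS' [FORCE]. ROWS is JSON, a list of rows, each a list of 7 numbers: the shift along the tool's x, y, z in m, then the turn, a rotation vector about the tool's x, y, z in rad, then the finger opening in m, from 0 to 0.0854. In form: [[dx, dy, dz, rx, ry, rz, gripper], ...]. A call has 1 to 5 rows; each row shifts and turns the commanded pose from where the row before left it, along the tool's axes as they then stand; what a row does not reach is not made up. A row lasts 1/10 s, in which the tool goes at most 50 mm and 8.59 degrees, less where a joint would pass 70% of its speed; a pose out of reach is approached as far as the arm can. A call is refused whole if a number of a shift passes 0.05 or a number of a turn 0.15, either way. A call with a gripper value outside its range is refused whole. The fingers move at their own pace and stop on an object; FORCE is the grip in N (left out, the last holds). Time passes only in rows, so rows that do not move let the fingers close. It gives the time, the measured TCP pose, the force, the opening and the grip force at its end, in the units of the state.
- sense(): the state, without advancing time (a new reading comes with each control period).
- eyes.capture(name): name is "side" or "top" or "wrist"; returns the picture (400x640x3 uint8, red, green, blue); there is no depth.
- eyes.calibration(name): a dict with "fx", "fy", "cx", "cy" (pixels), "cam_to_world" (4x4, takes a point from camera to world coordinates); the wrist camera has in their place "mount" (4x4, takes a point from camera to tool coordinates, whose origin is the TCP and whose axes are the flange's). Camera axes: x right, y down, z forward; pixel columns grow to the right and rows downward; lengths in mm; the calibration is good to about 2 mm. A picture is of the moment at which its call begins: read the wrist's pose just before it. calibration takes no time and is no camera call.
- finish_job(): hands the job in; it is judged then, once.
The state is a dict: "time_s": time; "joints": joint angles; "dq": joint speeds; "tau": joint torques, N m; "eef_pos": TCP position; "ee_rot": TCP orientation; "force": force on the tool from outside, world axes, zero at the start; "wrist_torque": the same for the moment, N m; "grip_width": opening from 0.0 (shut) to 1.0 (fully open); "grip_force": force on a finger pad.
Only numpy, scipy, OpenCV 4.12 (cv2) and the standard library are available. Lean on these libraries where they do the work, as an engineer would, in place of code of your own. Each camera call takes 0.05 s, during which the arm holds its last target. There are 200 camera calls.

### The job

Take the larger aluminium scoop, the one with the four steel castor balls, by its upright handle and pour all its balls into the pan of the spring scale, so that their weight brings the pan down onto its stop. Then set the emptied scoop down upright on the bench, clear of the scale. Leave the smaller scoop with the wooden beads where it stands.

Things in the scene. Friction and masses are not known exactly. Their poses are not given: they have to be found in the camera images.
- scoop: Larger of two aluminium scoops: 120 long, 62 wide (54 inside), walls 40 mm high, front open; 130 to 210 g. Origin: centre of underside; x to the mouth, z up. Floor climbs 10 degrees to the lip, so the load stays at the back when level: four loose steel balls, 22 mm, 44 g each, tops below 38 mm. They roll out once the mouth is tipped down over 10 degrees; 40 to 50 empties it.
- scoop_handle (a point): Point on the upright wooden handle at the larger scoop's back: x = -53, y = 0, z = 85 mm in the scoop's frame. The handle is a flat bar 14 mm thick (scoop's x) by 30 mm wide (scoop's y), its top at z = 105 mm, clear on all sides above the 40 mm walls. Site axes as the scoop's.
- scoop_lip (a point): Middle of the larger scoop's lip, over which the balls leave: x = 60, y = 0, z = 24 mm in the scoop's frame.
- small_scoop: Smaller aluminium scoop of the same form, 85 mm long, 50 mm wide, handle 85 mm high, with two wooden beads of 18 mm; to be left alone. Origin: centre of its underside; x points to its mouth, z up.
- pan (a joint): Travel of the scale's pan in m, down positive: 0 = up (empty), 0.020 = on the stop post beneath it. A spring holds it up: it begins to sink with the first ball and reaches the stop only with all four balls.
- pan_centre (a point): Centre of the inner floor of the scale's round steel pan, 160 mm wide at the rim, 150 inside; rim 36 mm above this point, which is 74 mm above the bench (54 when down). z up; y points to the column it hangs from, 118 mm off, 200 mm tall, 36 mm wide; other sides clear. Base plate 12 mm thick: 140 mm in x, from -75 to 145 mm in y.
There are look-alikes about, which are no part of the job. Leave any purple look-alike of the scoop alone.

How it is judged (in metres and radians):
On the way, in this order (a step that is already met when the one before it is completed fails the run):
1. the larger scoop's lip is over the pan, above its rim, with the pan still up (horizontal distance between scoop_lip and pan_centre below 0.09 m and z of scoop_lip in the frame of pan_centre above 0.036 m and value of joint pan below 0.01 m), for 0.05 s.
2. the pan is down on its stop (value of joint pan above 0.0185 m), for 0.2 s.
At the end, for the whole second after the job is handed in: The pan rests on its stop under the weight of all four balls (travel over 18.5 of 20 mm), and the larger scoop stands still and upright (within 10 degrees) on the bench, its underside less than 10 mm above it and its centre more than 120 mm from the pan's centre (value of joint pan above 0.0185 m and height (world z) of scoop below 0.01 m and angle between scoop's own z axis and vertical below 0.17 rad and linear speed of scoop below 0.02 m/s and horizontal distance between scoop and pan_centre above 0.12 m); the robot touches nothing.
It fails at once if the smaller scoop is moved by more than 30 mm or lifted or tipped (distance of small_scoop from where it was at the start of the episode above 0.03 m or angle between small_scoop's own z axis and vertical above 0.35 rad).
It also fails if it takes over 58 s, if anything falls off the work surface, if the arm or the gripper's body presses on something with over 40 N, if the wrist force passes 120 N, or if a joint passes its speed limit or range.

## Working session

There is one attempt and no reset: what is moved stays moved. The work goes in short steps, Python scripts to look and compute and a shell command to move; the robot and the scene stay as the last step left them, time stands still between calls to the robot, and variables do not carry over. Pictures are saved under pics/ and viewed, at most 10 in all, crops included, and the job is handed in when it is done.

```bash
mkdir -p pics; ls; python3 - <<'E'
from rig import sense, eyes
import cv2,numpy as np
for n in("top","side"):
    cv2.imwrite(f"pics/{n}1.png",eyes.capture(n)[:,:,::-1])
    c=eyes.calibration(n);print(n,c)
print(eyes.calibration("wrist"));s=sense();print(s['eef_pos'],s['ee_rot'],s['time_s'])
E
```

```text
pics
top {'fx': 514.5196301537957, 'fy': 514.5196301537957, 'cx': 311.1430235146152, 'cy': 200.80460789545907, 'cam_to_world': array([[ 2.93246475e-02, -9.97839852e-01,  5.87851497e-02,
         3.92522815e+02],
       [-9.99564912e-01, -2.90872118e-02,  4.89085274e-03,
        -8.45558052e+01],
       [-3.17039168e-03, -5.89029955e-02, -9.98258677e-01,
         1.58052447e+03],
       [ 0.00000000e+00,  0.00000000e+00,  0.00000000e+00,
         1.00000000e+00]])}
side {'fx': 420.85129610536103, 'fy': 420.85129610536103, 'cx': 321.59958663856924, 'cy': 195.765896769206, 'cam_to_world': array([[ 8.82714918e-01, -3.33614535e-01,  3.30931587e-01,
         1.69617640e+02],
       [-4.69674200e-01, -6.04120204e-01,  6.43773970e-01,
        -7.11772198e+02],
       [-1.48498958e-02, -7.23698916e-01, -6.89956056e-01,
         7.59680712e+02],
       [ 0.00000000e+00,  0.00000000e+00,  0.00000000e+00,
         1.00000000e+00]])}
{'fx': 338.27687197367754, 'fy': 338.27687197367754, 'cx': 319.616684328913, 'cy': 203.12976405521175, 'mount': array([[-1.43317728e-03, -9.50420252e-01, -3.10965096e-01,
         7.97058541e+01],
       [ 9.99998819e-01, -1.18972156e-03, -9.72585459e-04,
        -5.83075447e-01],
       [ 5.54403040e-04, -3.10966123e-01,  9.50420835e-01,
        -1.30798927e+02],
       [ 0.00000000e+00,  0.00000000e+00,  0.00000000e+00,
         1.00000000e+00]])}
[201.81391717 484.43100792 241.79733322] [-2.45565587e-04  1.96125618e-01  9.80578604e-01 -5.31130475e-04] 0.1
```

View pics/top1.png

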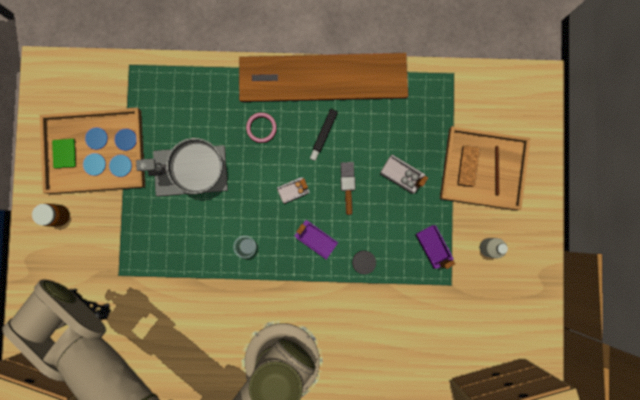

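View pics/side1.png

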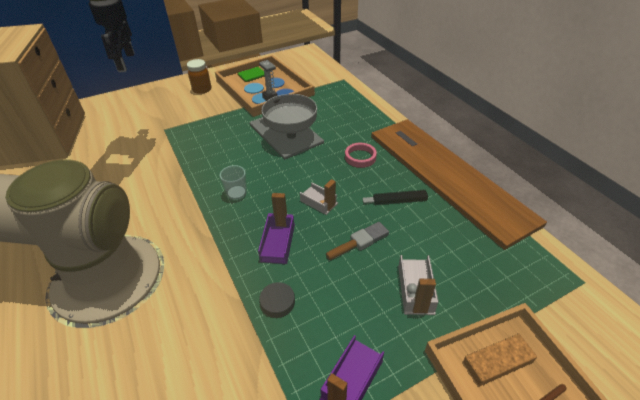

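Candidates in the top view:
- Silver scoop at (403,174) with grey balls and its handle at (421,181). This fits: it is the bigger one and holds steel balls.
- Silver scoop at (293,190) with wooden beads, the smaller one.
- Purple scoops at (317,240) and (435,246), which are look-alikes.

The side view shows the same target at (417,285). The scale pan is at (196,166), with its column toward (148,166). I'll confirm in one crop.

```bash
python3 - <<'E'
import cv2,numpy as np
t=cv2.imread("pics/top1.png");s=cv2.imread("pics/side1.png")
a=cv2.resize(t[145:205,370:440],(467,400),interpolation=2) # x6.67
b=cv2.resize(t[125:205,135:235],(500,400),interpolation=2)[:,:] # x5
c=cv2.resize(s[250:325,385:450],(330,381),interpolation=2)
im=np.zeros((400,800,3),np.uint8);im[:,:467]=a;im[:381,470:800]=c
cv2.imwrite("pics/crop1.png",im);cv2.imwrite("pics/crop2.png",b)
E
```

```text
(no output)
```

View pics/crop1.png

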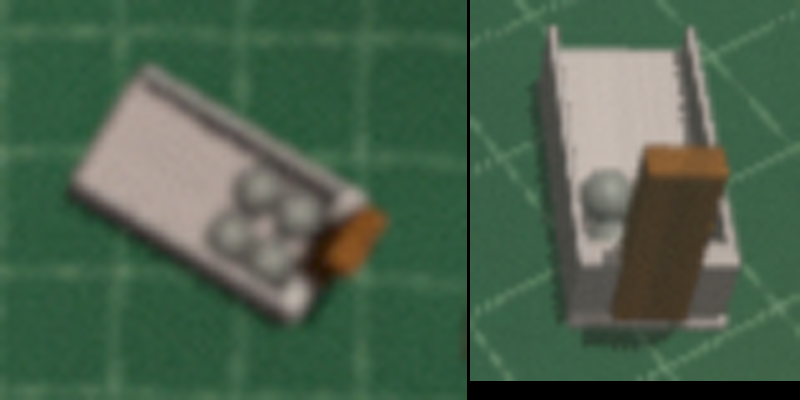

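View pics/crop2.png

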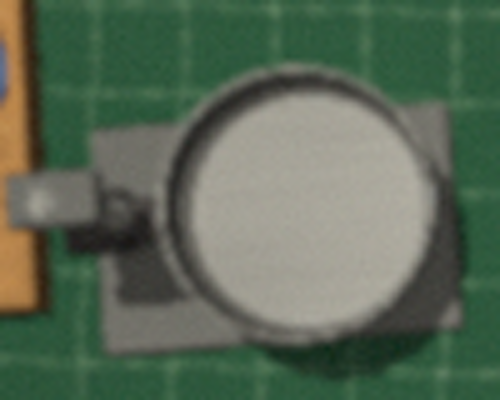

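The crop confirms the target: four steel balls, an aluminium body, with the handle at the lower right. Now the positions.

```bash
cat > h.py <<'E'
import numpy as np
from rig import eyes
def w(n,u,v,z,T=None):
    c=eyes.calibration(n);T=c["cam_to_world"] if T is None else T
    d=T[:3,:3]@np.array([(u-c["cx"])/c["fx"],(v-c["cy"])/c["fy"],1]);o=T[:3,3]
    return o+d*(z-o[2])/d[2]
E
python3 - <<'E'
from h import *
k=6.67
f=lambda x,y,z:w("top",370+x/k,145+y/k,z)
P={"handle_top":f(362,242,105),"handle_side":w("side",427.5,282.1,105),
"lipL(148,68)z40":f(148,68,40),"lipR(75,185)z40":f(75,185,40),"bL(372,197)":f(372,197,40),"bR(290,318)":f(290,318,40),
"pan":w("top",195,165.8,110),"pan_side":w("side",289,112,110),"col":w("top",145.4,165,200),"small":w("top",293,190,15),"shandle":w("top",303,184,85)}
for n,p in P.items():print(n,p.round(0))
a=(P["lipL(148,68)z40"]+P["lipR(75,185)z40"]-P["bL(372,197)"]-P["bR(290,318)"])
print(np.degrees(np.arctan2(a[1],a[0])),np.linalg.norm(a)/2)
for n in P:
  p=P[n]; print(n,np.hypot(p[0],p[1]).round())
E
```

```text
handle_top [ 545. -401.  105.]
handle_side [ 546. -400.  105.]
lipL(148,68)z40 [ 628. -317.   40.]
lipR(75,185)z40 [ 574. -285.   40.]
bL(372,197) [ 572. -419.   40.]
bR(290,318) [ 517. -383.   40.]
pan [570. 260. 110.]
pan_side [562. 243. 110.]
col [558. 373. 200.]
small [516. -21.  15.]
shandle [529. -52.  85.]
60.54069977799204 114.82045674764446
handle_top 677.0
handle_side 677.0
lipL(148,68)z40 704.0
lipR(75,185)z40 641.0
bL(372,197) 709.0
bR(290,318) 643.0
pan 627.0
pan_side 612.0
col 671.0
small 517.0
shandle 532.0
```

```bash
R='[-0.036,-0.030,0,0,0,0,0.05]'
python3 -m jog '[[0,0,0,0,0,0.12,0.05],[-0.018,-0.015,0,0,0,0,0.05],[-0.036,-0.030,0,0,0,0,0.05],[-0.036,-0.030,0,0,0,0,0.05],[-0.036,-0.030,0,0,0,0,0.05]]' 40
python3 -m jog '[[-0.036,-0.030,0,0,0,0,0.05],[-0.036,-0.030,0,0,0,0,0.05],[-0.036,-0.030,0,0,0,0,0.05],[-0.036,-0.030,0,0,0,0,0.05],[-0.036,-0.030,0,0,0,0,0.05]]'
python3 -m jog '[[-0.036,-0.030,0,0,0,0,0.05],[-0.036,-0.030,0,0,0,0,0.05],[-0.036,-0.030,0,0,0,0,0.05],[-0.036,-0.030,0,0,0,0,0.05],[-0.036,-0.030,0,0,0,0,0.05]]'
python3 -m jog '[[-0.036,-0.030,0,0,0,0,0.05],[-0.036,-0.030,0,0,0,0,0.05],[-0.036,-0.030,0,0,0,0,0.05],[-0.018,-0.015,0,0,0,0,0.05],[0,0,0,0,0,0,0.05]]'
cat >> h.py <<'E'
from rig import sense
from scipy.spatial.transform import Rotation as Ro
def st():
    s=sense();q=s["ee_rot"];R=Ro.from_quat([q[1],q[2],q[3],q[0]]).as_matrix();return s,np.array(s["eef_pos"]),R
def rel(target):
    s,p,R=st();return R.T@(np.array(target)-p)
E
python3 - <<'E'
from h import *
s,p,R=st();print(p,R.round(3),s["joints"],s["force"],s["time_s"]);print(rel([545,-400.5,85]))
import cv2;cv2.imwrite("pics/w1.png",eyes.capture("wrist")[:,:,::-1])
E
```

```text
time_s: 0.6
eef_pos: [259.9, 329.6, 242.0]
ee_rot: [-0.0, 0.254, 0.967, -0.0]
force: [0.1, 0.3, 0.2]
grip_width: 0.583
grip_force: 0.0
time_s: 1.1
eef_pos: [342.8, 110.2, 242.3]
ee_rot: [0.0, 0.255, 0.967, 0.0]
force: [0.5, 0.2, -0.1]
grip_width: 0.586
grip_force: 0.0
time_s: 1.6
eef_pos: [425.7, -109.2, 242.1]
ee_rot: [-0.0, 0.255, 0.967, 0.0]
force: [0.4, 0.8, 0.5]
grip_width: 0.587
grip_force: 0.0
time_s: 2.1
eef_pos: [483.6, -263.1, 241.1]
ee_rot: [-0.001, 0.256, 0.967, 0.0]
force: [0.3, 0.6, 0.2]
grip_width: 0.587
grip_force: 0.0
[ 483.63261296 -263.09401817  241.1159456 ] [[-0.869  0.495 -0.001]
 [ 0.495  0.869  0.001]
 [ 0.001 -0.    -1.   ]] [-7.10924017e-01  3.70922738e-01  1.42021578e+00 -3.14895290e-04
  1.35168682e+00 -1.76418436e+00] [0.25194721 0.5951506  0.17259093] 2.1
[-121.50291435  -89.04873063  155.96766935]
```

View pics/w1.png

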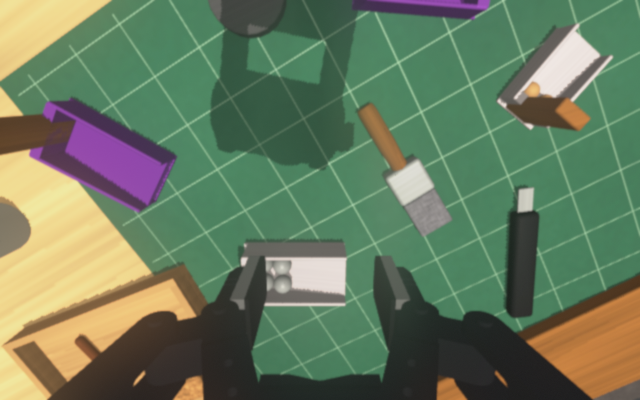

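The wrist view shows the scoop aligned with the image axes: wall tops near rows 243 and 305, lip at column 345, balls at (277,275). The handle is hidden behind the left finger. I'll check the lateral position and move over it.

```bash
python3 - <<'E'
from h import *
s,p,R=st();T=np.eye(4);T[:3,:3]=R;T[:3,3]=p
T=T@eyes.calibration("wrist")["mount"]
a=w("wrist",345,242,40,T);b=w("wrist",346,305,40,T);l=(a+b)/2
print(a,b,l); d=np.array([np.cos(np.radians(60.5)),np.sin(np.radians(60.5)),0])
print("handle est",l-113*d)
E
python3 -m jog '[[-0.040,-0.030,0,0,0,0,0.05],[-0.040,-0.030,0,0,0,0,0.05],[-0.020,-0.014,0,0,0,0,0.05],[0,0,0,0,0,0,0.05],[0,0,0,0,0,0,0.05]]'
python3 - <<'E'
from h import *
s,p,R=st();print(p)
print(rel([545,-400.5,85]))
import cv2;cv2.imwrite("pics/w2.png",eyes.capture("wrist")[:,:,::-1])
E
```

```text
[ 559.5091099  -274.30279534   40.        ] [ 629.46385573 -310.72441977   40.        ] [ 594.48648281 -292.51360756   40.        ]
handle est [ 538.84262052 -390.8638012    40.        ]
time_s: 2.65
eef_pos: [534.1, -373.2, 242.0]
ee_rot: [-0.0, 0.254, 0.967, 0.0]
force: [0.2, 0.2, -0.3]
grip_width: 0.586
grip_force: 0.0
[ 534.08421758 -373.16100842  242.00704347]
[-23.10935411 -18.51735316 156.97404834]
```

View pics/w2.png

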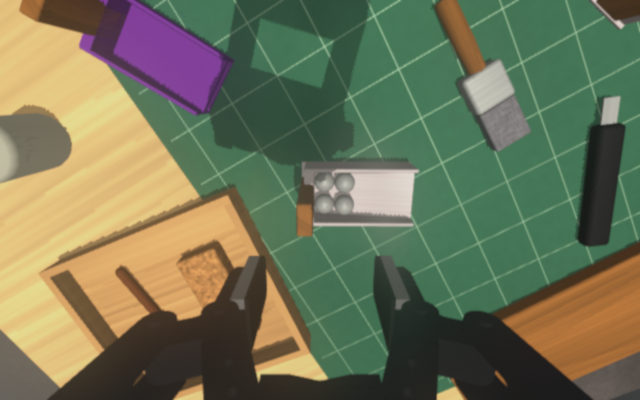

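The handle top is at about (305,217), with the scoop's mouth to the right. The balls sit at the back, next to the handle.

```bash
python3 - <<'E'
from h import *
import cv2
s,p,R=st();T=np.eye(4);T[:3,:3]=R;T[:3,3]=p
T=T@eyes.calibration("wrist")["mount"]
l=(w("wrist",415,170,40,T)+w("wrist",413,224,40,T))/2
for q in((298,236),(312,236),(305.5,217)):
  h=w("wrist",*q,105,T);print(h,(R.T@(h-p)).round(1))
print("lip",l)
h=w("wrist",305.5,217,105,T);print(np.degrees(np.arctan2(*(l-h)[1::-1])),np.hypot(*(l-h)[:2]))
im=cv2.imread("pics/w2.png")[150:245,285:425];cv2.imwrite("pics/c3.png",cv2.resize(im,None,fx=5,fy=5,interpolation=2))
E
```

```text
[ 557.47280624 -408.3507499   105.        ] [-37.9 -19.5 137.4]
[ 563.41581284 -397.85199929  105.        ] [-37.9  -7.4 137.4]
[ 545.57570652 -393.92898876  105.        ] [-20.5 -12.8 137.4]
lip [ 601.99438789 -300.35757266   40.        ]
58.912215510604675 109.26425544174504
```

View pics/c3.png

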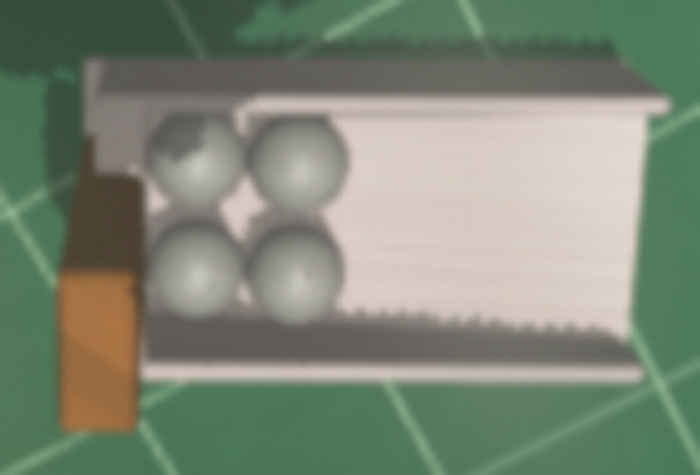

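```bash
python3 -m jog '[[-0.023,-0.0145,0,0,0,0,0.05],[0,0,0.04,0,0,0,0.05],[0,0,0.04,0,0,0,0.05],[0,0,0.04,0,0,0,0.05],[0,0,0.025,0,0,0,0.05]]' 60
python3 -m jog '[[0,0,0.02,0,0,0,0.05],[0,0,0,0,0,0,0.05],[0,0,0,0,0,0,0.03],[0,0,0,0,0,0,0.02],[0,0,0,0,0,0,0.01]]' 60
python3 -m jog '[[0,0,0,0,0,0,0.005],[0,0,0,0,0,0,0.005],[0,0,0,0,0,0,0.005],[0,0,0,0,0,0,0.005],[0,0,0,0,0,0,0.005]]' 60
python3 - <<'E'
from h import *
s,p,R=st();print(p,s["wrist_torque"],s["grip_width"],s["grip_force"])
E
```

```text
time_s: 3.2
eef_pos: [546.3, -395.9, 94.9]
ee_rot: [-0.001, 0.254, 0.967, 0.001]
force: [0.6, 0.2, 0.0]
grip_width: 0.584
grip_force: 0.0
time_s: 3.7
eef_pos: [547.8, -398.1, 79.3]
ee_rot: [0.001, 0.254, 0.967, -0.0]
force: [0.4, 2.6, 5.0]
grip_width: 0.152
grip_force: 60.1
time_s: 4.2
eef_pos: [547.8, -398.2, 79.3]
ee_rot: [0.001, 0.254, 0.967, -0.0]
force: [0.2, 3.1, 5.7]
grip_width: 0.156
grip_force: 60.4
[ 547.77214411 -398.23503856   79.3310435 ] [ 0.60098065 -0.07203187  0.04302651] 0.15564505850157073 60.44696867465973
```

The grip is solid. Next I lift gently and carry slowly, so the balls stay at the back.

```bash
python3 -m jog '[[0,0,-0.01,0,0,0,0.005],[0,0,-0.03,0,0,0,0.005],[0,0,-0.04,0,0,0,0.005],[0,0,-0.04,0,0,0,0.005],[0,0,-0.03,0,0,0,0.005]]' 60
python3 -m jog '[[0.0034,0.0094,0,0,0,0,0.005],[0.0068,0.0188,0,0,0,0,0.005],[0.0102,0.0282,0,0,0,0,0.005],[0.0102,0.0282,0,0,0,0,0.005],[0.0102,0.0282,0,0,0,0,0.005]]'
python3 -m jog '[[0.0102,0.0282,0,0,0,0,0.005],[0.0102,0.0282,0,0,0,0,0.005],[0.0102,0.0282,0,0,0,0,0.005],[0.0102,0.0282,0,0,0,0,0.005],[0.0102,0.0282,0,0,0,0,0.005]]'
python3 -m jog '[[0.0102,0.0282,0,0,0,0,0.005],[0.0102,0.0282,0,0,0,0,0.005],[0.0102,0.0282,0,0,0,0,0.005],[0.0102,0.0282,0,0,0,0,0.005],[0.0102,0.0282,0,0,0,0,0.005]]'
python3 -m jog '[[0.0102,0.0282,0,0,0,0,0.005],[0.0102,0.0282,0,0,0,0,0.005],[0.0102,0.0282,0,0,0,0,0.005],[0.0068,0.0188,0,0,0,0,0.005],[0.0034,0.0094,0,0,0,0,0.005]]'
python3 -m jog '[[0,0,0,0,0,-0.05,0.005],[0,0,0,0,0,-0.1,0.005],[0,0,0,0,0,-0.12,0.005],[0,0,0,0,0,-0.12,0.005],[0,0,0,0,0,-0.12,0.005]]'
python3 -m jog '[[0,0,0,0,0,-0.12,0.005],[0,0,0,0,0,-0.12,0.005],[0,0,0,0,0,-0.12,0.005],[0,0,0,0,0,-0.1,0.005],[0,0,0,0,0,-0.05,0.005]]'
python3 - <<'E'
from h import *
import cv2
s,p,R=st();print(p,R.round(3),s["joints"],s["wrist_torque"])
L=lambda c:p+R@np.array(c)
print("lip",L([0,113,55]))
a=eyes.capture("side")[30:230,180:400,::-1];b=eyes.capture("top")[110:230,130:300,::-1]
cv2.imwrite("pics/s2.png",np.hstack([cv2.resize(a,(440,400),interpolation=2),cv2.resize(b,(360,400),interpolation=2)]))
E
```

```text
time_s: 4.7
eef_pos: [546.9, -398.4, 230.7]
ee_rot: [0.001, 0.255, 0.967, -0.001]
force: [-0.6, 0.1, -3.1]
grip_width: 0.156
grip_force: 59.1
time_s: 5.2
eef_pos: [566.5, -277.9, 225.4]
ee_rot: [-0.001, 0.255, 0.967, 0.001]
force: [0.2, -0.5, -3.8]
grip_width: 0.157
grip_force: 59.1
time_s: 5.7
eef_pos: [591.3, -130.1, 225.6]
ee_rot: [-0.001, 0.254, 0.967, 0.0]
force: [-0.0, 0.3, -3.6]
grip_width: 0.16
grip_force: 59.1
time_s: 6.2
eef_pos: [616.2, 17.5, 225.6]
ee_rot: [-0.002, 0.254, 0.967, -0.0]
force: [-0.0, -0.1, -3.2]
grip_width: 0.157
grip_force: 59.1
time_s: 6.7
eef_pos: [636.2, 136.1, 225.5]
ee_rot: [-0.001, 0.254, 0.967, -0.0]
force: [0.1, -0.6, -3.2]
grip_width: 0.158
grip_force: 59.1
time_s: 7.2
eef_pos: [636.6, 133.5, 226.2]
ee_rot: [-0.001, 0.0, 1.0, -0.0]
force: [-0.4, -0.7, -2.1]
grip_width: 0.158
grip_force: 59.1
time_s: 7.7
eef_pos: [636.6, 133.5, 226.2]
ee_rot: [-0.001, -0.251, 0.968, 0.0]
force: [0.2, -0.5, -2.7]
grip_width: 0.154
grip_force: 59.1
[636.60612725 133.47227955 226.16964448] [[-0.874 -0.487 -0.002]
 [-0.487  0.874 -0.   ]
 [ 0.002  0.001 -1.   ]] [ 2.70414278e-02  6.09998281e-01  1.09176002e+00 -3.68016991e-04
  1.44168395e+00 -2.05179584e+00] [-0.08173538 -0.03168861  0.00048084]
lip [581.52960299 232.17486241 171.2298901 ]
```

View pics/s2.png

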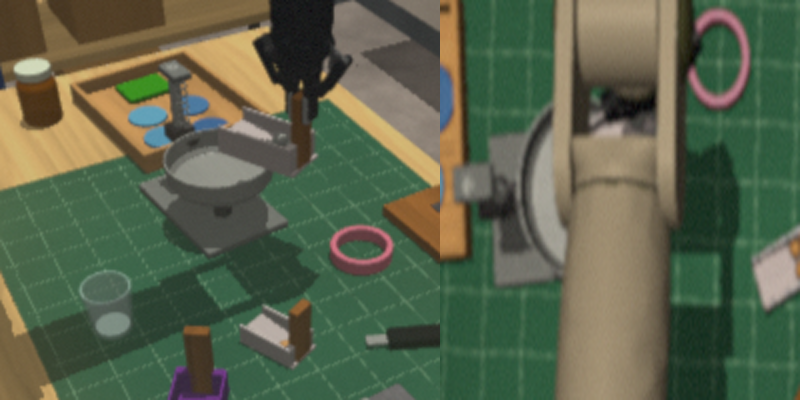

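The scoop is held level with its lip above the pan's near part, the pan is up, and the column is clear. I'll lower it 40 mm and tip slowly about the lip.

```bash
python3 -m jog '[[0,0,0.01,0,0,0,0.005],[0,0,0.015,0,0,0,0.005],[0,0,0.01,0,0,0,0.005],[0,0,0.005,0,0,0,0.005],[0,0,0,0,0,0,0.005]]'
for i in 1; do python3 -m jog '[[0,0.0029,-0.0056,0.05,0,0,0.005],[0,0.0029,-0.0056,0.05,0,0,0.005],[0,0.0029,-0.0056,0.05,0,0,0.005],[0,0.0029,-0.0056,0.05,0,0,0.005],[0,0.0029,-0.0056,0.05,0,0,0.005]]'; done
python3 -m jog '[[0,0.0029,-0.0056,0.05,0,0,0.005],[0,0.0029,-0.0056,0.05,0,0,0.005],[0,0.0029,-0.0056,0.05,0,0,0.005],[0,0.0029,-0.0056,0.05,0,0,0.005],[0,0.0029,-0.0056,0.05,0,0,0.005]]'
python3 -m jog '[[0,0.0029,-0.0056,0.05,0,0,0.005],[0,0.0029,-0.0056,0.05,0,0,0.005],[0,0.0029,-0.0056,0.05,0,0,0.005],[0,0.0029,-0.0056,0.05,0,0,0.005],[0,0.0029,-0.0056,0.05,0,0,0.005]]'
python3 -m jog '[[0,0.0029,-0.0056,0.05,0,0,0.005],[0,0.0029,-0.0056,0.05,0,0,0.005],[0,0,0,0,0,0,0.005],[0,0,0,0,0,0,0.005],[0,0,0,0,0,0,0.005]]'
python3 -m jog '[[0,0,0,0,0,0,0.005],[0,0,0,0,0,0,0.005],[0,0,0,0,0,0,0.005],[0,0,0,0,0,0,0.005],[0,0,0,0,0,0,0.005]]'
python3 - <<'E'
from h import *
import cv2
s,p,R=st();print(p,R.round(3),s["joints"],s["wrist_torque"])
L=lambda c:p+R@np.array(c)
print("lip",L([0,113,55]))
a=eyes.capture("side")[30:230,180:400,::-1];b=eyes.capture("wrist")[:,:,::-1]
cv2.imwrite("pics/s3.png",np.hstack([cv2.resize(a,(440,400),interpolation=2),cv2.resize(b,(360,400),interpolation=3)]))
E
```

```text
time_s: 8.3
eef_pos: [636.8, 134.0, 186.4]
ee_rot: [-0.001, -0.25, 0.968, 0.0]
force: [0.1, -0.3, -2.5]
grip_width: 0.155
grip_force: 59.2
time_s: 8.8
eef_pos: [628.9, 149.2, 214.7]
ee_rot: [0.032, -0.248, 0.961, -0.122]
force: [-0.2, -0.3, -4.2]
grip_width: 0.153
grip_force: 59.1
time_s: 9.3
eef_pos: [617.6, 169.6, 235.9]
ee_rot: [0.063, -0.242, 0.938, -0.24]
force: [1.0, -0.7, -2.7]
grip_width: 0.156
grip_force: 59.3
time_s: 9.8
eef_pos: [604.3, 194.0, 251.1]
ee_rot: [0.093, -0.232, 0.901, -0.355]
force: [0.7, -0.1, -2.0]
grip_width: 0.156
grip_force: 59.4
time_s: 10.3
eef_pos: [598.7, 203.7, 254.3]
ee_rot: [0.103, -0.227, 0.882, -0.399]
force: [0.3, -0.5, -1.7]
grip_width: 0.161
grip_force: 59.5
time_s: 10.8
eef_pos: [598.4, 204.0, 253.7]
ee_rot: [0.103, -0.228, 0.882, -0.399]
force: [0.8, 0.3, -1.4]
grip_width: 0.153
grip_force: 59.5
[598.39363822 203.9917105  253.74743076] [[-0.875 -0.319  0.364]
 [-0.484  0.578 -0.657]
 [ 0.    -0.751 -0.66 ]] [ 0.43434958  0.5937648   1.2644513  -0.88124166  1.3304431  -1.39675793] [ 0.5266004   0.28291936 -0.02729414]
lip [582.29356647 233.10289508 132.55614963]
```

View pics/s3.png

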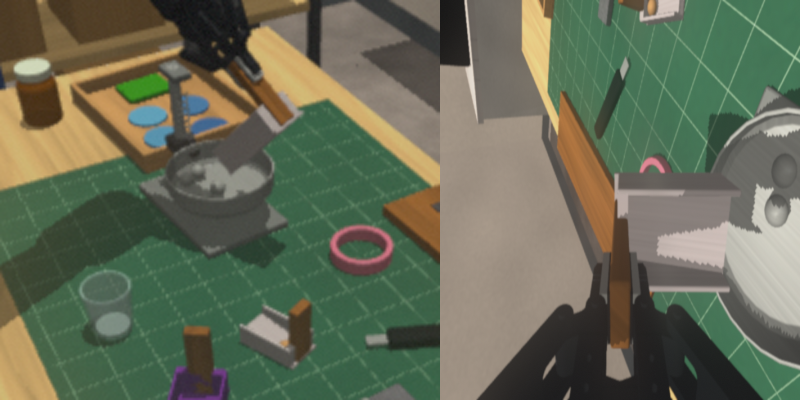

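The pour worked: the scoop is empty, the weight has dropped, and the balls are in the pan, which has sunk. I'll raise the scoop, level it, and go back to its original clear spot.

```bash
python3 -m jog '[[0,-0.0115,-0.01,0,0,0,0.005],[0,-0.0115,-0.01,0,0,0,0.005],[0,-0.0049,0.0116,-0.1,0,0,0.005],[0,-0.0049,0.0116,-0.1,0,0,0.005],[0,-0.0049,0.0116,-0.1,0,0,0.005]]'
python3 -m jog '[[0,-0.0049,0.0116,-0.1,0,0,0.005],[0,-0.0049,0.0116,-0.1,0,0,0.005],[0,-0.0049,0.0116,-0.1,0,0,0.005],[0,-0.0049,0.0116,-0.1,0,0,0.005],[0,-0.0049,0.0116,-0.1,0,0,0.005]]'
python3 -m jog '[[0,-0.0025,0.0058,-0.05,0,0,0.005],[0,0,-0.03,0,0,0.1,0.005],[0,0,0,0,0,0.14,0.005],[0,0,0,0,0,0.14,0.005],[0,0,0,0,0,0.14,0.005]]'
python3 -m jog '[[0,0,0,0,0,0.14,0.005],[0,0,0,0,0,0.14,0.005],[0,0,0,0,0,0.14,0.005],[0,0,0,0,0,0.08,0.005],[0,0,0,0,0,0,0.005]]'
python3 - <<'E'
from h import *
s,p,R=st();print(p,R.round(3),s["force"]);print(rel([547.5,-398,230]))
E
```

```text
time_s: 11.4
eef_pos: [615.6, 173.9, 271.1]
ee_rot: [0.069, -0.241, 0.932, -0.261]
force: [-0.1, -0.2, -2.1]
grip_width: 0.155
grip_force: 59.5
time_s: 11.9
eef_pos: [636.4, 136.2, 225.3]
ee_rot: [0.008, -0.25, 0.968, -0.023]
force: [-0.0, -0.6, -2.0]
grip_width: 0.155
grip_force: 59.4
time_s: 12.4
eef_pos: [637.3, 134.0, 249.5]
ee_rot: [0.001, 0.01, 1.0, -0.0]
force: [0.3, -0.0, -1.7]
grip_width: 0.161
grip_force: 59.4
time_s: 12.9
eef_pos: [637.3, 134.1, 249.2]
ee_rot: [0.001, 0.254, 0.967, 0.0]
force: [0.4, 0.3, -1.3]
grip_width: 0.159
grip_force: 59.4
[637.2582726  134.12251794 249.19116163] [[-0.871  0.492  0.002]
 [ 0.492  0.871 -0.   ]
 [-0.002  0.001 -1.   ]] [ 0.39716474  0.26263419 -1.29350875]
[-183.55018132 -507.46248648   19.2452082 ]
```

```bash
python3 -m jog '[[-0.0141,-0.039,0,0,0,0,0.005],[-0.0141,-0.039,0,0,0,0,0.005],[-0.0141,-0.039,0,0,0,0,0.005],[-0.0141,-0.039,0,0,0,0,0.005],[-0.0141,-0.039,0,0,0,0,0.005]]'
python3 -m jog '[[-0.0141,-0.039,0,0,0,0,0.005],[-0.0141,-0.039,0,0,0,0,0.005],[-0.0141,-0.039,0,0,0,0,0.005],[-0.0141,-0.039,0,0,0,0,0.005],[-0.0141,-0.039,0,0,0,0,0.005]]'
python3 -m jog '[[-0.0141,-0.039,0,0,0,0,0.005],[-0.0141,-0.039,0,0,0,0,0.005],[-0.0141,-0.039,0,0,0,0,0.005],[0,0,0,0,0,0,0.005],[0,0,0,0,0,0,0.005]]'
python3 -m jog '[[0,0,0.03,0,0,0,0.005],[0,0,0.04,0,0,0,0.005],[0,0,0.04,0,0,0,0.005],[0,0,0.03,0,0,0,0.005],[0,0,0.015,0,0,0,0.005]]'
python3 -m jog '[[0,0,0.005,0,0,0,0.005],[0,0,0.003,0,0,0,0.005],[0,0,0,0,0,0,0.005],[0,0,0,0,0,0,0.005]]'
python3 - <<'E'
from h import *
s,p,R=st();print(p,R.round(3),s["force"],s["wrist_torque"])
E
```

```text
time_s: 13.4
eef_pos: [602.0, -71.9, 248.8]
ee_rot: [0.001, 0.253, 0.968, -0.0]
force: [-0.0, 0.2, -1.2]
grip_width: 0.159
grip_force: 59.6
time_s: 13.9
eef_pos: [567.3, -276.4, 248.8]
ee_rot: [0.001, 0.253, 0.968, -0.001]
force: [0.1, -0.5, -1.4]
grip_width: 0.159
grip_force: 59.6
time_s: 14.4
eef_pos: [546.6, -398.1, 248.0]
ee_rot: [0.0, 0.254, 0.967, -0.0]
force: [0.5, 0.7, -1.3]
grip_width: 0.153
grip_force: 59.6
time_s: 14.9
eef_pos: [546.8, -395.4, 90.4]
ee_rot: [-0.001, 0.253, 0.967, 0.001]
force: [0.9, -0.3, -2.3]
grip_width: 0.154
grip_force: 59.6
time_s: 15.3
eef_pos: [547.4, -397.7, 86.0]
ee_rot: [0.001, 0.254, 0.967, -0.001]
force: [-0.7, -0.2, -1.5]
grip_width: 0.154
grip_force: 59.6
[ 547.40469546 -397.66037366   86.0278527 ] [[-0.871  0.492  0.002]
 [ 0.492  0.871 -0.002]
 [-0.002 -0.001 -1.   ]] [-0.67735823 -0.18402579 -1.47133814] [-0.0350777   0.0127743   0.01665204]
```

```bash
python3 -m jog '[[0,0,0.003,0,0,0,0.005],[0,0,0.002,0,0,0,0.005],[0,0,0,0,0,0,0.005]]'
python3 -m jog '[[0,0,0.001,0,0,0,0.005],[0,0,0.001,0,0,0,0.005],[0,0,0,0,0,0,0.005]]'
python3 - <<'E'
from h import *
s,p,R=st();print(p,s["force"],s["wrist_torque"])
E
```

```text
time_s: 15.6
eef_pos: [546.9, -397.3, 79.5]
ee_rot: [0.0, 0.255, 0.967, -0.0]
force: [-0.0, -0.2, -1.7]
grip_width: 0.156
grip_force: 59.8
time_s: 15.9
eef_pos: [547.0, -397.4, 79.3]
ee_rot: [0.0, 0.254, 0.967, -0.0]
force: [-3.9, 3.6, 9.8]
grip_width: 0.158
grip_force: 61.5
[ 547.03866767 -397.43598425   79.33882915] [-3.87792367  3.62292376  9.77293982] [0.55520001 0.6971065  0.02435868]
```

On the bench. Now release, lift off and check.

```bash
python3 -m jog '[[0,0,-0.001,0,0,0,0.005],[0,0,0,0,0,0,0.02],[0,0,0,0,0,0,0.045],[0,0,0,0,0,0,0.05],[0,0,0,0,0,0,0.05]]'
python3 -m jog '[[0,0,-0.01,0,0,0,0.05],[0,0,-0.03,0,0,0,0.05],[0,0,-0.05,0,0,0,0.05],[0,0,-0.05,0,0,0,0.05],[0.03,0,-0.03,0,0,0,0.05]]'
python3 -m jog '[[0,0,0,0,0,0,0.05],[0,0,0,0,0,0,0.05],[0,0,0,0,0,0,0.05]]'
python3 - <<'E'
from h import *
import cv2
s,p,R=st();print(p,s["force"],s["grip_width"])
S=eyes.capture("side")[:,:,::-1];t=eyes.capture("top")[:,:,::-1]
r=lambda a:cv2.resize(a,(266,400),interpolation=2)
cv2.imwrite("pics/f1.png",np.hstack([cv2.resize(S[70:160,240:330],(400,400),interpolation=2),cv2.resize(S[180:330,325:475],(400,400),interpolation=2)]))
cv2.imwrite("pics/f2.png",t)
E
```

```text
time_s: 16.4
eef_pos: [546.9, -397.3, 78.4]
ee_rot: [-0.0, 0.255, 0.967, 0.0]
force: [0.3, 0.0, -0.2]
grip_width: 0.586
grip_force: 0.0
time_s: 16.9
eef_pos: [522.2, -383.7, 253.2]
ee_rot: [0.003, 0.254, 0.967, -0.002]
force: [0.2, -0.9, -0.0]
grip_width: 0.586
grip_force: 0.0
time_s: 17.2
eef_pos: [520.8, -382.4, 247.3]
ee_rot: [-0.001, 0.255, 0.967, 0.001]
force: [-0.4, -0.5, -0.4]
grip_width: 0.587
grip_force: 0.0
[ 520.77482544 -382.42531148  247.28934606] [-0.41135409 -0.46024752 -0.39940515] 0.5865546785855901
```

View pics/f1.png

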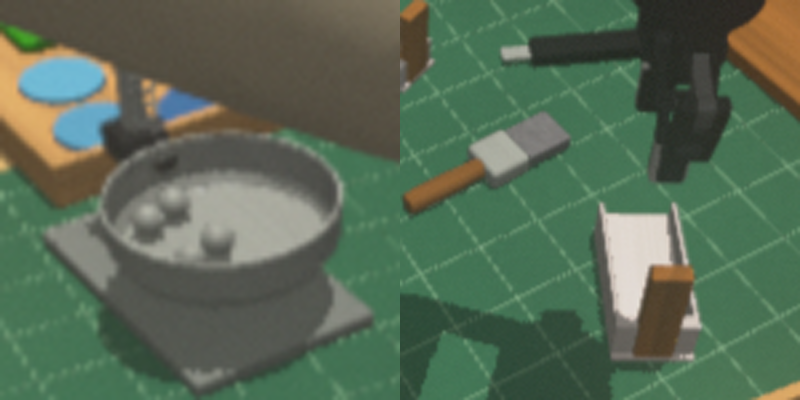

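All four balls are in the pan: three in plain view and a fourth peeking over the near rim at crop (185,257). The scoop stands upright and empty. I'll check the pan's sink numerically against the first picture.

```bash
python3 - <<'E'
from h import *
import cv2
a=cv2.imread("pics/side1.png");S=np.ascontiguousarray(eyes.capture("side")[:,:,::-1])
for x0,y0,x1,y1 in((300,105,325,128),(260,105,285,132),(270,118,312,136)):
    r=cv2.matchTemplate(S[y0-5:y1+18,x0-6:x1+6],a[y0:y1,x0:x1],5);_,m,_,l=cv2.minMaxLoc(r);print(l[0]-6,l[1]-5,m)
c=eyes.calibration("side");T=np.linalg.inv(c["cam_to_world"])
pr=lambda x:(lambda q:(c["fx"]*q[0]/q[2]+c["cx"],c["fy"]*q[1]/q[2]+c["cy"]))((T@[*x,1])[:3])
print([pr((568,256,z)) for z in (110,90)])
E
```

```text
0 6 0.9807512164115906
1 6 0.7227093577384949
1 6 0.8868696093559265
[(np.float64(288.98694229981044), np.float64(109.2307503732405)), (np.float64(289.4594635551896), np.float64(115.21761615379081))]
```

The rim has dropped 6 px, and a full 20 mm of travel would give 6.0 px, so the pan is on its stop.

```bash
python3 -c "from rig import finish_job; print(finish_job())"
```

```text
the job is handed in; nothing more can be done
None
```

I poured all four steel balls into the pan and it sank onto its stop. The empty larger scoop stands upright at its original spot, I left the smaller scoop alone, and the job is handed in (no verdict was returned).

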